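# Pack the rim lock: heavy body lowest, light cover on top, drop-front shut

### The arm

A 6-joint arm with a two-finger parallel gripper is mounted at the origin on a cart in front of the work surface, level with it; the furniture and walls round the work are solid. World frame = base frame: x ahead of the robot, y to its left, z up, the work surface at z = 0. Lengths are in m, angles in rad, forces in N, time in s.
With the tool pointing down it reaches from about 0.4 to 0.825 m from the base axis. Payload 7 kg.
Tool frame: the origin (TCP) lies on the centre line of the jaws, within the pads' length; the fingertips stand 19 mm ahead of it and the grasp point (between the pads) is the TCP; z points along the fingers, y is the line along which they close (so a half turn about z gives the same grasp; the last joint's range is limited). The gripper opens to 88 mm and grips with 3 to 60 N. Pads are 19 mm wide; open, the fingers measure 130 mm over their backs; the gripper's body (78 mm by 193 mm) begins 47 mm behind the grasp point.
Start: joints at [-1.026, 0.359, 0.012, 0, -1.224, -0.288], TCP at [0.171, -0.653, 0.246] pointing down, gripper open.
Joint ranges: [-3.07, 3.07], [-1.43, 2.12], [-1.02, 1.25], [-3.03, 1.67], [-3.05, -0], [-3.03, 3.03]. Speed limits (rad/s): [2.39, 2.39, 3.01, 3.14, 3.14, 3.14].

### API

Orientations are given as [roll, pitch, yaw] about the fixed x, y, z axes, in that order (R = Rz(yaw) Ry(pitch) Rx(roll)).
In Python, from station import arm, imaging, models gives the robot as it stands.
- The arm moves only by the tool play_rows, never from a script. Its arguments are lists of equal length, an entry for each row: "travel": the shift along the tool's x, y, z in units of 25 mm (1.0 is 25 mm), a list of three; "twist": the turn about the tool's z in units of 0.15 rad (1.0 is 0.15 rad). A call has 1 to 8 rows; each row shifts and turns the commanded pose from where the row before left it, along the tool's axes as they then stand; what a row does not reach is not made up. A row lasts 1/8 s, in which the tool goes at most 62.5 mm and 10.7 degrees, less where a joint would pass 70% of its speed; a pose out of reach is approached as far as the arm can. A call with a number of a shift or a turn outside -1 to 1 is refused whole. A call with a gripper value outside its range is refused whole. "fingers" is the opening, from 0 (shut) to 1 (fully open), set as the call begins (left out, the last holds). The fingers move at their own pace and stop on an object; "newtons" is the grip in N (left out, the last holds). Time passes only in rows, so rows that do not move let the fingers close. It gives the time, the measured TCP pose, the force, the opening and the grip force at its end, in the units of the state.
- arm.get_state(): the state, without advancing time (a new reading comes with each control period).
- imaging.grab_frame(name): name is "scene" or "side" or "wrist"; returns a dict with "pixels" (420x560x3 uint8, red, green, blue), "fx", "fy", "cx", "cy" (pixels), "R" (3x3) and "t" (3): a world point X has camera coordinates R X + t; the wrist camera has in their place "T_tool_cam" (4x4, takes a point from camera to tool coordinates, whose origin is the TCP and whose axes are the flange's). Camera axes: x right, y down, z forward; pixel columns grow to the right and rows downward; lengths in m; the calibration is good to about 2 mm. A picture is of the moment at which its call begins: read the wrist's pose just before it. There is no depth.
- arm.job_done(): hands the job in; it is judged then, once.
Trained networks look in the newest picture that a camera, given by its name, has taken for a name from the list of things; names that differ only in an ending like _2 or _b are one class to them, and where a whole thing is asked for, a point or a joint stands for the part that bears it (a point fixed in the world has none). Each returns a list of dicts, best first, with "confidence" (0 to 1); they miss things now and then, are a little off and sometimes report something else, mostly with a low value. They report only what shows in the picture. A call takes as long as a camera call.
- models.boxes_of(name, camera): "extent" ([centre column, centre row, width, height] in pixels, round what is visible of it).
- models.silhouettes(name, camera): "pixels" (420x560 bool, what is visible of it) and "extent" ([centre column, centre row, width, height] in pixels, round what is visible of it).
The state is a dict: "t": time; "q": joint angles; "qd": joint speeds; "joint_efforts": joint torques, N m; "eef_pos": TCP position; "ee_rot": TCP orientation; "force": force on the tool from outside, world axes, zero at the start; "moment": the same for the moment, N m; "width": finger opening in m; "gripper_force": force on a finger pad.
Only numpy, scipy, OpenCV 4.12 (cv2) and the standard library are available. Lean on these libraries where they do the work, as an engineer would, in place of code of your own. Each camera call takes 0.05 s, during which the arm holds its last target. There are 200 camera calls.

### The job

Pack the rim lock for despatch with the heavy part lowest: slide the cast lock body up the let-down front of the plywood case until it is fully home on the floor (do not lift it over the walls), then lay the light cover, thumb-turn up, flat on top of it. Finish by swinging the drop-front fully shut, and leave the loose things around undisturbed.

Things in the scene. Friction and masses are not known exactly. Their poses are not given: they have to be found in the camera images.
- case: Open-topped plywood despatch case, fixed. Origin: centre of its underside, on the table; z up; its open front faces its -x, parts slide in along its +x. Inside 92 mm along x (from -46 to +46), 118 mm along y (from -59 to +59); floor top 10 mm, wall tops 60 mm above the table; walls 8 mm thick, none at the front; no lid. A batten sticks out 10 mm behind.
- mouth (a point): Middle of the hinge line of the drop-front, at the front edge of the case's floor: case x = -46, y = 0, 10 mm above the table, level with the floor. Axes as the case's. The hinge line runs along the case's y.
- drop_front (a joint): Angle of the steel drop-front, rad: 0 shut (upright), 1.78 let down as a ramp (start). 144 mm wide, 50 long, 4 thick; let down it slopes 12 degrees to a thin edge flush with the table, 95 mm from the case's centre. Cheeks 40 mm high stand along its ends, 138 mm apart; shut, they lie outside the side walls. Slightly stiff (0.03 N m); falls open if let go part-way, stays shut when upright.
- knob_left (a point): Middle of the round black knob on the drop-front's +y end (case axes): a cylinder 14 mm across, 26 mm long, axis along the case's y, sticking out sideways from 72 to 98 mm off the case's middle plane (this point at 87). Arc of radius 45 mm about the hinge line: let down, 39 mm in front of it and 32 mm above the table; shut, 30 mm behind it, beside the wall, and 44 mm above the table.
- knob_right (a point): The same knob on the drop-front's other, -y, end. Either knob alone will swing the front.
- lock_body: Heavy part, about 0.75 kg: cast-iron rim-lock body, a dark rectangular open shell lying hollow side up. Outside 84 mm (its x) by 110 mm (its y), 30 mm high: too wide to grip across. Origin: centre of its underside, z up. It goes into the case with its x along the case's x, 4 mm play on each side; it starts within about 0.6 rad of that heading. Lightly oiled: it slides easily (friction about 0.3).
- hollow (a point): Centre of the lock body's inner floor, 7 mm above its underside, axes as the body's. The hollow is 68 mm (x) by 94 mm (y) and 23 mm deep, free inside; walls 8 mm thick. Fingers put in here can hook a wall from inside: the leading wall to draw the body along and turn it, the trailing wall to push it up the ramp; do not press down on the floor.
- lock_cover: Light part, about 0.11 kg: the lock's aluminium cover plate, 80 mm (its x) by 106 mm (its y), 4 mm thick, lying flat. Origin: centre of its underside, z up. It belongs on the rim of the lock body (30 mm above the body's underside) with its x along the body's x, either way round, thumb-turn up.
- thumb_turn (a point): Middle of the cover's thumb-turn, 13 mm above the cover's underside, axes as the cover's: a bar 10 mm thick (x) by 34 mm long (y), from 6 to 19 mm above the underside, on a round rose 28 mm across and 2 mm high. The place to grip the cover from above.
- chip_brush: Loose bystander: flat paint brush, 162 mm long, lying behind the case. Leave it.
- screwdriver: Loose bystander: screwdriver, 209 mm long, lying right of the heap of key blanks. Leave it.
- marker: Loose bystander: marker pen, 128 mm long, lying right of the toggle clamp. Leave it.
- tape_roll: Loose bystander: roll of black tape, 82 mm across, lying left behind the case. Leave it.

How it is judged:
By the outcome, as a careful person would: the job done as asked, in the order asked, and still so for the second after the job is handed in, with the robot touching nothing.
It also fails if it takes over 72 s, if anything falls off the work surface, if the arm or the gripper's body presses on something with over 40 N, if the wrist force passes 120 N, or if a joint passes its speed limit or range.

## Working session

There is one attempt and no reset: what is moved stays moved. The work goes in short steps, Python scripts to look and compute and a tool call to move; the robot and the scene stay as the last step left them, time stands still between calls to the robot, and variables do not carry over. Pictures are saved under pics/ and viewed, at most 10 in all, crops included, and the job is handed in when it is done.

Besides the shell and the picture viewer there is one more tool, called after "Emit:" as name(argument=value, ...), one argument or row to a line, values as JSON. play_rows: Moves the arm, as the interface text tells. Shifts and turns lie within -1 to 1; 1 stands for 25 mm of shift or 0.15 rad of turn. Its arguments: {"type":"object","properties":{"travel":{"type":"array","items":{"type":"array","items":{"type":"number"}}},"twist":{"type":"array","items":{"type":"number"}},"fingers":{"type":"number"},"newtons":{"type":"number"}},"required":["travel","twist"]}

```bash
ls; mkdir -p pics
python3 - <<'E'
from station import arm, imaging, models
import cv2,numpy as np
s=arm.get_state();print(s['eef_pos'],s['ee_rot'],s['t'],s['width'])
ims=[]
for c in ['scene','side']:
    f=imaging.grab_frame(c);ims.append(f['pixels'][:,:,::-1])
    print(c,f['fx'],f['fy'],f['cx'],f['cy'],np.round(f['R'],4).tolist(),np.round(f['t'],4).tolist())
    cv2.imwrite(f'pics/{c}0.png',ims[-1])
    for n in ['case','drop_front','knob_left','lock_body','lock_cover','thumb_turn','chip_brush','screwdriver','marker','tape_roll']:
        print(n,[(round(d['confidence'],2),np.round(d['extent']).tolist()) for d in models.boxes_of(n,c)][:2])
E
```

```text
pics
[ 0.17131165 -0.65243305  0.24463121] [ 3.13994522e+00 -1.46025477e-04 -2.88487582e+00] 0.0 0.08751968174855505
scene 471.01944324847983 471.01944324847983 279.9062086562949 211.92022405263424 [[0.8986, -0.4389, 0.0002], [-0.2957, -0.6058, -0.7386], [0.3243, 0.6636, -0.6741]] [-0.5026, 0.1919, 1.2924]
case [(0.61, [218.0, 180.0, 28.0, 15.0])]
drop_front [(0.68, [216.0, 178.0, 21.0, 7.0]), (0.61, [288.0, 313.0, 41.0, 29.0])]
knob_left [(0.52, [217.0, 178.0, 17.0, 12.0])]
lock_body []
lock_cover [(0.68, [288.0, 315.0, 42.0, 28.0])]
thumb_turn [(0.48, [218.0, 181.0, 20.0, 11.0])]
chip_brush []
screwdriver [(0.65, [343.0, 268.0, 66.0, 19.0])]
marker [(0.65, [360.0, 344.0, 40.0, 28.0])]
tape_roll []
side 475.7185584130484 475.7185584130484 275.2818310811162 214.34861124538577 [[-0.8807, -0.4734, 0.0156], [-0.3293, 0.5882, -0.7387], [0.3405, -0.6557, -0.6739]] [0.4614, 0.241, 1.2015]
case [(0.92, [220.0, 296.0, 73.0, 66.0])]
drop_front [(0.92, [241.0, 292.0, 35.0, 62.0])]
knob_left [(0.81, [242.0, 294.0, 37.0, 56.0])]
lock_body [(0.83, [328.0, 227.0, 39.0, 39.0])]
lock_cover [(0.61, [350.0, 184.0, 41.0, 24.0])]
thumb_turn [(0.68, [350.0, 187.0, 41.0, 26.0])]
chip_brush [(0.85, [173.0, 275.0, 40.0, 47.0])]
screwdriver [(0.59, [283.0, 176.0, 50.0, 30.0]), (0.26, [241.0, 292.0, 38.0, 61.0])]
marker [(0.66, [343.0, 155.0, 24.0, 10.0])]
tape_roll [(0.63, [142.0, 316.0, 34.0, 31.0]), (0.36, [222.0, 296.0, 79.0, 72.0])]
```

Run:
```python
import cv2,numpy as np
a=cv2.imread('pics/scene0.png')[100:400,80:480];b=cv2.imread('pics/side0.png')[120:370,110:410]
cv2.imwrite('pics/a.png',cv2.resize(a,(800,600),interpolation=2))
cv2.imwrite('pics/b.png',cv2.resize(b,(720,600),interpolation=2))
```

```text
(no output)
```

View pics/a.png

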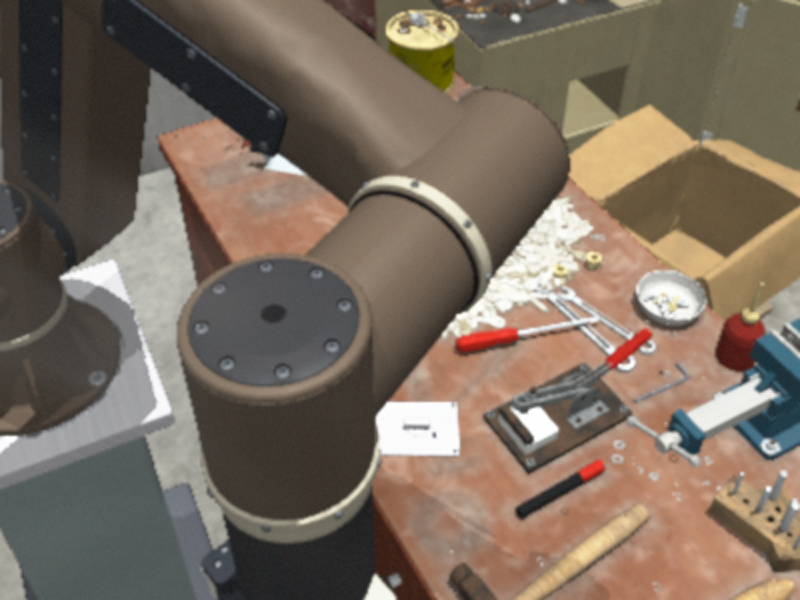

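View pics/b.png

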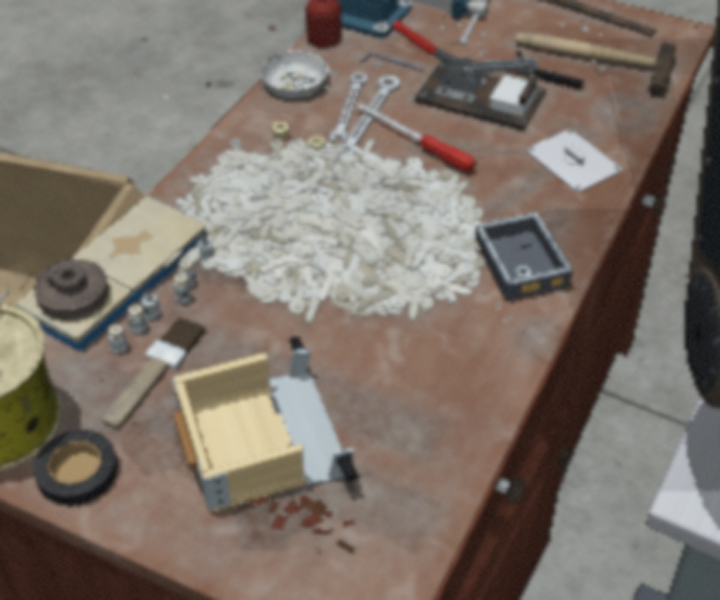

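The side view shows the case with its ramp at about (240,295), the lock body at (328,227) and the pale cover at (350,184). The scene view is partly hidden by the arm. Next I'll fit poses to the silhouettes.

```bash
cat > h.py <<'E'
from station import arm, imaging, models
import cv2,numpy as np
from scipy.optimize import minimize
from scipy.spatial.transform import Rotation as Ro
def cam(name):
    s=arm.get_state(); f=imaging.grab_frame(name)
    K=np.array([[f['fx'],0,f['cx']],[0,f['fy'],f['cy']],[0,0,1]])
    if name=='wrist':
        T=np.eye(4);T[:3,:3]=Ro.from_euler('xyz',s['ee_rot']).as_matrix();T[:3,3]=s['eef_pos']
        M=np.linalg.inv(T@f['T_tool_cam']);R,t=M[:3,:3],M[:3,3]
    else: R,t=np.array(f['R']),np.array(f['t'])
    return dict(K=K,R=R,t=t,img=f['pixels'][:,:,::-1].copy(),name=name)
def proj(c,X):
    p=(np.atleast_2d(X)@c['R'].T+c['t'])@c['K'].T
    return p[:,:2]/p[:,2:]
def ray(c,uv,z):
    d=c['R'].T@np.linalg.inv(c['K'])@np.array([uv[0],uv[1],1.]);o=-c['R'].T@c['t']
    return (o+d*(z-o[2])/d[2])[:2]
def box(x0,x1,y0,y1,z0,z1): return np.array([[x,y,z] for x in(x0,x1) for y in(y0,y1) for z in(z0,z1)])*1e-3
BODY=[box(-42,42,-55,55,0,30)]
COVER=[box(-40,40,-53,53,0,4),box(-5,5,-17,17,4,19)]
RAMP=[np.vstack([box(-46,-46,-72,72,8,10),box(-95,-95,-72,72,0,1)])]
_u=np.array([-.978,0,-.208]);_n=np.array([-.208,0,.978]);_h=np.array([-.046,0,.010])
for sy in(-1,1):
    RAMP.append(np.array([_h+a*_u+b*_n+np.array([0,sy*y,0]) for a in(0.003,.05) for b in(0,.04) for y in(.069,.072)]))
    RAMP.append(np.array([[-.085+7e-3*np.cos(q),sy*y,.032+7e-3*np.sin(q)] for q in np.arange(8)*np.pi/4 for y in(.072,.098)]))
CASE=[box(-46,54,-67,67,0,60),box(54,64,-30,30,20,40)]
def place(p,P,z=0):
    c,s=np.cos(p[2]),np.sin(p[2]);return P@np.array([[c,-s,0],[s,c,0],[0,0,1]]).T+[p[0],p[1],z]
def mask(c,p,parts,z=0,S=4):
    m=np.zeros((420*S,560*S),np.uint8)
    for P in parts:
        q=np.clip((proj(c,place(p,P,z))+.5)*S,-8000,8000)
        cv2.fillConvexPoly(m,cv2.convexHull(q.astype(np.float32)).astype(np.int32),1)
    return cv2.resize(m.astype(np.float32),(560,420),interpolation=cv2.INTER_AREA)
def fit(views,parts,p0,z=0):
    "views: list of (cam, bool silhouette)"
    def cost(p):
        r=0
        for c,s in views:
            m=mask(c,p,parts,z); r+=1-np.minimum(m,s).sum()/np.maximum(m,s).sum()
        return r/len(views)
    best=None
    for dy in(-.25,0,.25):
        q=np.array(p0)+[0,0,dy]
        r=minimize(cost,q,method='Nelder-Mead',options=dict(initial_simplex=q+np.array([[0,0,0],[.02,0,0],[0,.02,0],[0,0,.2]]),xatol=2e-4,fatol=1e-4))
        if best is None or r.fun<best.fun:best=r
    return best.x,best.fun
def sil(name,c):
    d=models.silhouettes(name,c['name']);return (d[0]['pixels'].astype(np.float32),d[0]['confidence'],d[0]['extent']) if d else None
E
python3 - <<'E'
from h import *
c=cam('side')
for n,parts,z in [('lock_body',BODY,0),('lock_cover',COVER,0),('drop_front',RAMP,0),('case',CASE+RAMP,0)]:
    m,cf,e=sil(n,c); p=ray(c,e[:2],.015)
    if n=='drop_front': p+=[0,0]
    r=[fit([(c,m)],parts,[*p,y],z) for y in (np.arange(4)*np.pi/2 if parts[0] is RAMP[0] or n=='case' else (0,1.57))]
    r.sort(key=lambda a:a[1]); print(n,round(cf,2),[(np.round(a[0],3).tolist(),round(a[1],3)) for a in r[:2]])
for n in ['chip_brush','screwdriver','marker','tape_roll']:
    d=models.boxes_of(n,'side'); print(n,np.round(ray(c,d[0]['extent'][:2],.01),3))
E
```

```text
lock_body 0.56 [([0.407, -0.104, 0.778], np.float64(0.092)), ([0.407, -0.105, 0.76], np.float64(0.093))]
lock_cover 0.66 [([0.426, -0.326, 1.109], np.float64(0.056)), ([0.425, -0.326, 1.09], np.float64(0.058))]
drop_front 0.64 [([0.549, 0.291, 0.862], np.float64(0.193)), ([0.548, 0.291, 0.867], np.float64(0.193))]
case 0.85 [([0.551, 0.289, 0.853], np.float64(0.083)), ([0.551, 0.289, 0.845], np.float64(0.083))]
chip_brush [0.69 0.26]
screwdriver [ 0.623 -0.266]Traceback (most recent call last):
  File "<stdin>", line 9, in <module>
IndexError: list index out of range
```

```bash
cat >> h.py <<'E'
def plan(x,y,z,yaw,n=None,start=None):
    "rows (straight line, even turn) from the present pose; prints tool-axis units"
    s=arm.get_state(); p=np.array(start[:3]) if start else np.array(s['eef_pos']); a=start[3] if start else s['ee_rot'][2]
    d=np.array([x,y,z])-p; w=(yaw-a+np.pi)%(2*np.pi)-np.pi
    k=max(np.linalg.norm(d)/.025/.97,abs(w)/.15); n=n or int(np.ceil(k)); rows=[];tw=[]
    for i in range(n):
        rows.append(np.round(Ro.from_euler('xyz',[np.pi,0,a]).as_matrix().T@d/n/.025,2).tolist()); tw.append(round(-w/n/.15,2)); a+=w/n
    for i in range(0,n,8): print(rows[i:i+8],tw[i:i+8])
    return [x,y,z,yaw]
E
python3 - <<'E'
from h import *
f=imaging.grab_frame('wrist');print(f['fx'],np.round(f['T_tool_cam'],3).tolist())
plan(.40,-.27,.27,-2.36)
E
```

```text
312.3705915138742 [[0.0, -0.965, -0.261, 0.069], [1.0, 0.0, 0.0, 0.0], [-0.0, -0.261, 0.965, -0.139], [0.0, 0.0, 0.0, 1.0]]
[[-0.67, 0.66, -0.05], [-0.69, 0.64, -0.05], [-0.71, 0.62, -0.05], [-0.72, 0.6, -0.05], [-0.74, 0.58, -0.05], [-0.75, 0.56, -0.05], [-0.77, 0.54, -0.05], [-0.78, 0.52, -0.05]] [np.float64(-0.18), np.float64(-0.18), np.float64(-0.18), np.float64(-0.18), np.float64(-0.18), np.float64(-0.18), np.float64(-0.18), np.float64(-0.18)]
[[-0.8, 0.49, -0.05], [-0.81, 0.47, -0.05], [-0.82, 0.45, -0.05], [-0.84, 0.43, -0.05], [-0.85, 0.4, -0.05], [-0.86, 0.38, -0.05], [-0.87, 0.36, -0.05], [-0.88, 0.33, -0.05]] [np.float64(-0.18), np.float64(-0.18), np.float64(-0.18), np.float64(-0.18), np.float64(-0.18), np.float64(-0.18), np.float64(-0.18), np.float64(-0.18)]
[[-0.89, 0.31, -0.05], [-0.9, 0.28, -0.05], [-0.9, 0.26, -0.05]] [np.float64(-0.18), np.float64(-0.18), np.float64(-0.18)]
```

Emit:
play_rows(
  travel=[
    [-0.67,0.66,-0.05],
    [-0.69,0.64,-0.05],
    [-0.71,0.62,-0.05],
    [-0.72,0.6,-0.05],
    [-0.74,0.58,-0.05],
    [-0.75,0.56,-0.05],
    [-0.77,0.54,-0.05],
    [-0.78,0.52,-0.05],
  ],
  twist=[-0.18,-0.18,-0.18,-0.18,-0.18,-0.18,-0.18,-0.18],
)

```text
t: 2.55
eef_pos: [0.2687, -0.49, 0.2559]
ee_rot: [-3.141, 0.0, -2.666]
force: [-0.0, 0.0, 0.7]
width: 0.0873
gripper_force: 0.0
```

Emit:
play_rows(
  travel=[
    [-0.8,0.49,-0.05],
    [-0.81,0.47,-0.05],
    [-0.82,0.45,-0.05],
    [-0.84,0.43,-0.05],
    [-0.85,0.4,-0.05],
    [-0.86,0.38,-0.05],
    [-0.87,0.36,-0.05],
    [-0.88,0.33,-0.05],
  ],
  twist=[-0.18,-0.18,-0.18,-0.18,-0.18,-0.18,-0.18,-0.18],
)

```text
t: 3.55
eef_pos: [0.3658, -0.3295, 0.2659]
ee_rot: [-3.141, 0.0, -2.45]
force: [0.3, -0.6, 0.1]
width: 0.0878
gripper_force: 0.0
```

Emit:
play_rows(
  travel=[
    [-0.89,0.31,-0.05],
    [-0.9,0.28,-0.05],
    [-0.9,0.26,-0.05],
  ],
  twist=[-0.18,-0.18,-0.18],
  fingers=0.4,
)

```text
t: 3.92
eef_pos: [0.4025, -0.2693, 0.2697]
ee_rot: [-3.141, 0.0, -2.369]
force: [-0.2, 0.3, -0.2]
width: 0.0633
gripper_force: 0.0
```

Run:
```python
from h import *
s=arm.get_state();print(s['eef_pos'],s['ee_rot'],s['t'],s['qd'])
w=cam('wrist');cv2.imwrite('pics/w1.png',w['img'])
for n,P in [('lock_body',BODY),('lock_cover',COVER)]:
    m=sil(n,w)
    if m is None: print(n,None);continue
    p=ray(w,m[2][:2],.015);print(n,m[1:],fit([(w,m[0])],P,[*p,.8]))
sc=cam('scene');cv2.imwrite('pics/s1.png',sc['img'])
for n,P in [('case',CASE+RAMP),('lock_body',BODY)]:
    m=sil(n,sc)
    if m is None: print(n,None);continue
    p=ray(sc,m[2][:2],.02);print(n,m[1:],fit([(sc,m[0])],P,[*p,.85]))
```

```text
[ 0.40250042 -0.26931513  0.26965235] [-3.14090153e+00  4.77883823e-04 -2.36929830e+00] 3.925 [ 0.39575121 -0.0265327  -0.00581016 -0.00142869 -0.02214993 -0.17932423]
lock_body (0.8, [365.8, 264.5, 80.2, 67.3]) (array([ 0.40845194, -0.11084703,  0.94634242]), np.float64(0.7669591903686523))
lock_cover (0.75, [240.2, 157.1, 96.7, 82.1]) (array([ 0.42573171, -0.3249263 ,  1.10361232]), np.float64(0.016207516193389893))
case (0.89, [229.2, 165.9, 50.5, 39.8]) (array([0.53404001, 0.31666162, 1.09353012]), np.float64(0.41193532943725586))
lock_body (0.93, [247.4, 255.5, 45.7, 35.2]) (array([ 0.40372506, -0.10162255,  0.82774386]), np.float64(0.05668443441390991))
```

View pics/w1.png

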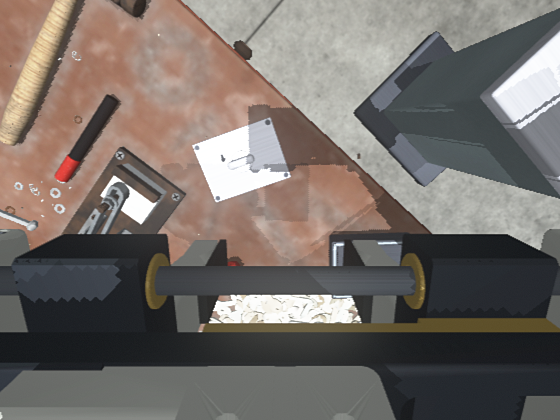

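The wrist view shows the cover clearly at (240,157), thumb-turn up. The lock body, near (366,250), is hidden by the gripper. I'll look at the body and then the case from better poses.

Run:
```python
from h import *
plan(.44,-.075,.27,-2.36)
```

```text
[[-0.73, 0.51, -0.0], [-0.73, 0.51, -0.0], [-0.73, 0.51, -0.0], [-0.73, 0.5, -0.0], [-0.73, 0.5, -0.0], [-0.73, 0.5, -0.0], [-0.73, 0.5, -0.0], [-0.73, 0.5, -0.0]] [np.float64(-0.01), np.float64(-0.01), np.float64(-0.01), np.float64(-0.01), np.float64(-0.01), np.float64(-0.01), np.float64(-0.01), np.float64(-0.01)]
[[-0.73, 0.5, -0.0]] [np.float64(-0.01)]
```

Emit:
play_rows(
  travel=[
    [-0.82,0.57,0],
    [-0.82,0.57,0],
    [-0.82,0.57,0],
    [-0.82,0.57,0],
    [-0.82,0.57,0],
    [-0.82,0.57,0],
    [-0.82,0.57,0],
    [-0.82,0.57,0],
  ],
  twist=[0,0,0,0,0,0,0,0],
)

```text
t: 5.22
eef_pos: [0.4405, -0.0747, 0.2693]
ee_rot: [-3.142, -0.0, -2.373]
force: [0.0, 0.2, -0.5]
width: 0.0349
gripper_force: 0.0
```

Run:
```python
from h import *
w=cam('wrist');w=cam('wrist');cv2.imwrite('pics/w2.png',w['img'])
m=sil('lock_body',w)
p=ray(w,m[2][:2],.015);print(p,m[1:],fit([(w,m[0])],BODY,[*p,.8]))
a=plan(.575,.31,.27,-2.30)
```

```text
[ 0.40731128 -0.10512293] (0.85, [285.1, 142.0, 94.9, 76.2]) (array([ 0.40622717, -0.1031366 ,  0.80795007]), np.float64(0.02354276180267334))
[[-0.86, 0.43, -0.0], [-0.86, 0.43, -0.0], [-0.86, 0.42, -0.0], [-0.86, 0.42, -0.0], [-0.86, 0.41, -0.0], [-0.87, 0.41, -0.0], [-0.87, 0.41, -0.0], [-0.87, 0.4, -0.0]] [np.float64(-0.03), np.float64(-0.03), np.float64(-0.03), np.float64(-0.03), np.float64(-0.03), np.float64(-0.03), np.float64(-0.03), np.float64(-0.03)]
[[-0.87, 0.4, -0.0], [-0.87, 0.4, -0.0], [-0.87, 0.39, -0.0], [-0.88, 0.39, -0.0], [-0.88, 0.39, -0.0], [-0.88, 0.38, -0.0], [-0.88, 0.38, -0.0], [-0.88, 0.37, -0.0]] [np.float64(-0.03), np.float64(-0.03), np.float64(-0.03), np.float64(-0.03), np.float64(-0.03), np.float64(-0.03), np.float64(-0.03), np.float64(-0.03)]
[[-0.88, 0.37, -0.0]] [np.float64(-0.03)]
```

Emit:
play_rows(
  travel=[
    [-0.9,0.43,0],
    [-0.9,0.43,0],
    [-0.9,0.43,0],
    [-0.9,0.43,0],
    [-0.9,0.43,0],
    [-0.9,0.43,0],
    [-0.9,0.43,0],
    [-0.9,0.43,0],
  ],
  twist=[-0.06,-0.06,-0.06,-0.06,-0.06,-0.06,-0.06,-0.06],
)

```text
t: 6.38
eef_pos: [0.5046, 0.1148, 0.2693]
ee_rot: [-3.142, -0.0, -2.3]
force: [0.1, -0.5, 0.8]
width: 0.0351
gripper_force: 0.0
```

Emit:
play_rows(
  travel=[
    [-0.9,0.38,0],
    [-0.9,0.38,0],
    [-0.9,0.38,0],
    [-0.9,0.38,0],
    [-0.9,0.38,0],
    [-0.9,0.38,0],
    [-0.9,0.38,0],
    [-0.9,0.38,0],
  ],
  twist=[0,0,0,0,0,0,0,0],
)

```text
t: 7.38
eef_pos: [0.5678, 0.3006, 0.2692]
ee_rot: [-3.142, -0.0, -2.3]
force: [-0.3, 0.6, 1.0]
width: 0.0346
gripper_force: 0.0
```

Run:
```python
from h import *
w=cam('wrist');w=cam('wrist');cv2.imwrite('pics/w3.png',w['img'])
s=cam('side');cv2.imwrite('pics/side3.png',s['img'])
for n,P in [('case',CASE+RAMP),('drop_front',RAMP)]:
    m=sil(n,w); print(n,m[1:],fit([(w,m[0])],P,[.551,.289,.85]))
    for pp in [(.551,.289,.85)]: pass
p=fit([(w,sil('case',w)[0])],CASE+RAMP,[.551,.289,.85])[0]
v=w['img'].copy()
for P in CASE[:1]+RAMP:
    cv2.polylines(v,[cv2.convexHull(proj(w,place(p,P)).astype(np.float32)).astype(np.int32)],1,(0,255,0),1)
q=proj(w,place(p,np.array([[-.046,-.059,.01],[-.046,.059,.01],[.046,.059,.01],[.046,-.059,.01]]))).astype(np.int32)
cv2.polylines(v,[q],1,(0,0,255),1)
cv2.imwrite('pics/w3o.png',cv2.resize(v[:300],(800,429),interpolation=2))
```

```text
case (0.57, [288.4, 147.1, 178.1, 140.5]) (array([0.54993691, 0.29061917, 0.85652556]), np.float64(0.040040552616119385))
drop_front (0.89, [289.2, 103.8, 172.2, 52.0]) (array([0.55046659, 0.29067864, 0.8546716 ]), np.float64(0.12128621339797974))
```

View pics/w3o.png

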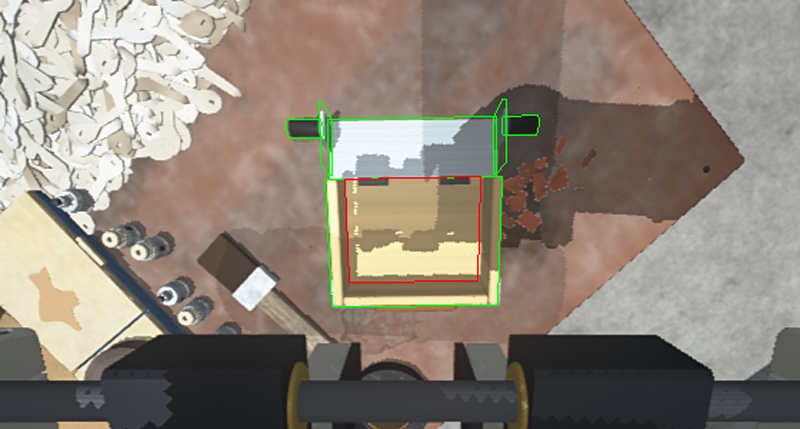

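The overlay matches the case and ramp well (case walls and ramp edges at (330–500, 118–305)). Now I'll check where the heap and the table edge lie along the drag path.

Run:
```python
from h import *
s=cam('side');v=s['img']
# rectified top view: x 0.28..0.68 (rows down = decreasing x), y -0.25..0.35
X=[(x,y) for x,y in [(.28,-.25),(.68,-.25),(.68,.40),(.28,.40)]]
src=proj(s,np.array([[*p,0.] for p in X])).astype(np.float32)
f=lambda p:((.40-p[1])*1000,(.68-p[0])*1000)
H=cv2.getPerspectiveTransform(src,np.array([f(p) for p in X],np.float32))
t=cv2.warpPerspective(v,H,(650,400))
B=(.406,-.103,.806);C=(.550,.2906,.856)
for p,P in [(B,BODY),(C,CASE[:1]+RAMP[:1])]:
    for q in P: cv2.polylines(t,[cv2.convexHull(np.array([f(a) for a in place(p,q)],np.float32)).astype(np.int32)],1,(0,255,0),1)
for k,d in enumerate([-.13,-.145,-.16]):
    b=np.array(place(C,np.array([[d,0,0]]))[0]);b[2]=C[2]
    cv2.polylines(t,[cv2.convexHull(np.array([f(a) for a in place(b,BODY[0])],np.float32)).astype(np.int32)],1,(255,0,0),1)
for y in np.arange(-.2,.41,.1): cv2.putText(t,f'{y:.1f}',(int(f((0,y))[0]),395),0,.4,(255,255,255))
for x in (.3,.4,.5,.6): cv2.putText(t,f'{x:.1f}',(2,int(f((x,0))[1])),0,.4,(255,255,255))
cv2.imwrite('pics/top.png',t)
```

```text
(no output)
```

View pics/top.png

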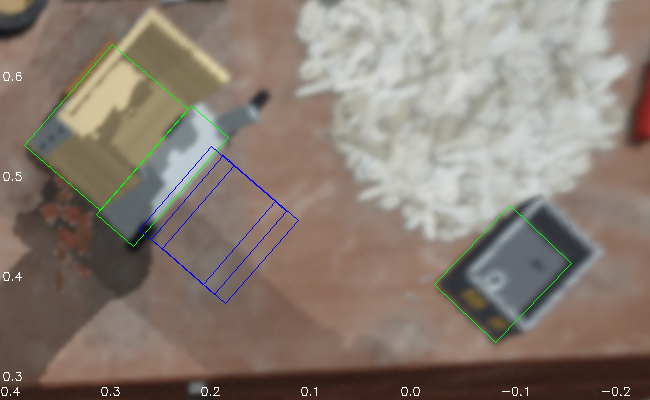

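Run:
```python
from h import *
a=plan(.4198,-.0886,.12,-2.3356)
print(); plan(.4198,-.0886,.033,-2.3356,start=a)
```

```text
[[0.81, -0.31, 0.31], [0.81, -0.31, 0.31], [0.81, -0.31, 0.31], [0.81, -0.32, 0.31], [0.81, -0.32, 0.31], [0.81, -0.32, 0.31], [0.81, -0.32, 0.31], [0.81, -0.32, 0.31]] [np.float64(0.01), np.float64(0.01), np.float64(0.01), np.float64(0.01), np.float64(0.01), np.float64(0.01), np.float64(0.01), np.float64(0.01)]
[[0.81, -0.32, 0.31], [0.81, -0.33, 0.31], [0.81, -0.33, 0.31], [0.81, -0.33, 0.31], [0.81, -0.33, 0.31], [0.81, -0.33, 0.31], [0.81, -0.33, 0.31], [0.81, -0.33, 0.31]] [np.float64(0.01), np.float64(0.01), np.float64(0.01), np.float64(0.01), np.float64(0.01), np.float64(0.01), np.float64(0.01), np.float64(0.01)]
[[0.81, -0.34, 0.31], [0.8, -0.34, 0.31], [0.8, -0.34, 0.31]] [np.float64(0.01), np.float64(0.01), np.float64(0.01)]

[[0.0, -0.0, 0.87], [0.0, -0.0, 0.87], [0.0, -0.0, 0.87], [0.0, -0.0, 0.87]] [-0.0, -0.0, -0.0, -0.0]
```

Emit:
play_rows(
  travel=[
    [0.81,-0.31,0.31],
    [0.81,-0.31,0.31],
    [0.81,-0.31,0.31],
    [0.81,-0.32,0.31],
    [0.81,-0.32,0.31],
    [0.81,-0.32,0.31],
    [0.81,-0.32,0.31],
    [0.81,-0.32,0.31],
  ],
  twist=[0.01,0.01,0.01,0.01,0.01,0.01,0.01,0.01],
)

```text
t: 8.72
eef_pos: [0.5054, 0.1353, 0.2076]
ee_rot: [-3.141, 0.001, -2.312]
force: [0.6, -0.9, -0.2]
width: 0.0352
gripper_force: 0.0
```

Emit:
play_rows(
  travel=[
    [0.81,-0.32,0.31],
    [0.81,-0.33,0.31],
    [0.81,-0.33,0.31],
    [0.81,-0.33,0.31],
    [0.81,-0.33,0.31],
    [0.81,-0.33,0.31],
    [0.81,-0.33,0.31],
    [0.81,-0.33,0.31],
  ],
  twist=[0.01,0.01,0.01,0.01,0.01,0.01,0.01,0.01],
)

```text
t: 9.72
eef_pos: [0.4435, -0.0285, 0.1448]
ee_rot: [-3.142, 0.0, -2.324]
force: [-0.2, 0.3, -0.4]
width: 0.0352
gripper_force: 0.0
```

Emit:
play_rows(
  travel=[
    [0.81,-0.34,0.31],
    [0.8,-0.34,0.31],
    [0.8,-0.34,0.31],
    [0,0,0],
  ],
  twist=[0.01,0.01,0.01,0],
)

```text
t: 10.22
eef_pos: [0.4201, -0.09, 0.1213]
ee_rot: [3.141, -0.001, -2.33]
force: [0.5, -0.2, -0.9]
width: 0.0349
gripper_force: 0.0
```

Run:
```python
from h import *
a=plan(.4198,-.0886,.033,-2.3356)
```

```text
[[-0.01, 0.01, 0.88], [-0.01, 0.01, 0.88], [-0.01, 0.01, 0.88], [-0.01, 0.01, 0.88]] [np.float64(0.01), np.float64(0.01), np.float64(0.01), np.float64(0.01)]
```

Emit:
play_rows(
  travel=[
    [-0.01,0.01,0.88],
    [-0.01,0.01,0.88],
    [-0.01,0.01,0.88],
    [-0.01,0.01,0.88],
  ],
  twist=[0.01,0.01,0.01,0.01],
)

```text
t: 10.72
eef_pos: [0.4218, -0.087, 0.0336]
ee_rot: [-3.141, 0.001, -2.334]
force: [-1.0, -0.5, -1.0]
width: 0.0348
gripper_force: 0.0
```

Emit:
play_rows(
  travel=[
    [0,0,0],
    [0,0,0],
    [0,0,0],
    [0,0,0],
  ],
  twist=[0,0,0,0],
  fingers=0.7,
  newtons=8,
)

```text
t: 11.22
eef_pos: [0.4218, -0.087, 0.0348]
ee_rot: [-3.141, 0.001, -2.334]
force: [0.6, -0.3, 0.6]
width: 0.0609
gripper_force: 0.1
```

Run:
```python
from h import *
s=arm.get_state();print(s['eef_pos'],s['ee_rot'],s['width'],s['gripper_force'])
B1=(.384,-.11,0);B2=(.384,.09,0)
c=(0.550,.2906,.856)
def tcp(b,d=.020): return (b[0]+d*np.cos(b[2]),b[1]+d*np.sin(b[2]),.033,b[2]-np.pi)
B3=(c[0]-.155*np.cos(c[2]),c[1]-.155*np.sin(c[2]),c[2])
st=None
for b,n in ((B1,9),(B2,10),(B3,10)):
    st=plan(*tcp(b),start=st,n=n);print(st)
```

```text
[ 0.42181969 -0.08701985  0.03475246] [-3.14073750e+00  1.28190635e-03 -2.33421784e+00] 0.06089816312051052 0.14577929214485863
[[0.13, -0.01, 0.01], [0.13, -0.02, 0.01], [0.12, -0.04, 0.01], [0.12, -0.05, 0.01], [0.12, -0.06, 0.01], [0.11, -0.07, 0.01], [0.1, -0.08, 0.01], [0.1, -0.09, 0.01]] [np.float64(0.6), np.float64(0.6), np.float64(0.6), np.float64(0.6), np.float64(0.6), np.float64(0.6), np.float64(0.6), np.float64(0.6)]
[[0.09, -0.09, 0.01]] [np.float64(0.6)]
[np.float64(0.404), np.float64(-0.11), 0.033, -3.141592653589793]
[[-0.0, 0.8, 0.0], [-0.0, 0.8, 0.0], [-0.0, 0.8, 0.0], [-0.0, 0.8, 0.0], [-0.0, 0.8, 0.0], [-0.0, 0.8, 0.0], [-0.0, 0.8, 0.0], [-0.0, 0.8, 0.0]] [-0.0, -0.0, -0.0, -0.0, -0.0, -0.0, -0.0, -0.0]
[[-0.0, 0.8, 0.0], [-0.0, 0.8, 0.0]] [-0.0, -0.0]
[np.float64(0.404), np.float64(0.09), 0.033, -3.141592653589793]
[[-0.23, 0.39, 0.0], [-0.26, 0.37, 0.0], [-0.29, 0.35, 0.0], [-0.32, 0.32, 0.0], [-0.35, 0.29, 0.0], [-0.37, 0.26, 0.0], [-0.39, 0.23, 0.0], [-0.41, 0.2, 0.0]] [-0.57, -0.57, -0.57, -0.57, -0.57, -0.57, -0.57, -0.57]
[[-0.43, 0.16, 0.0], [-0.44, 0.12, 0.0]] [-0.57, -0.57]
[np.float64(0.4615124125367081), np.float64(0.18864438777131365), 0.033, -2.2855926535897932]
```

Emit:
play_rows(
  travel=[
    [0,0,0],
    [0,0,0],
    [0,0,0],
  ],
  twist=[0,0,0],
  fingers=0.9,
)

```text
t: 11.6
eef_pos: [0.4218, -0.087, 0.0346]
ee_rot: [-3.141, 0.001, -2.334]
force: [-2.3, 1.2, 7.0]
width: 0.0623
gripper_force: 8.0
```

Run:
```python
from h import *
s=arm.get_state();print(s['eef_pos'],s['force'],s['width'],s['gripper_force'],s['t'])
sd=cam('side');m=sil('lock_body',sd);print(fit([(sd,m[0])],BODY,[.406,-.103,.8]))
cv2.imwrite('pics/s5.png',cv2.resize(sd['img'][150:300,240:440],(800,600),interpolation=2))
```

```text
[ 0.42180847 -0.08700451  0.03462225] [-2.30712126  1.23178089  7.00630061] 0.062255218350286363 8.000947538239416 11.6
(array([ 0.40605028, -0.10298825,  0.80150721]), np.float64(0.5803970098495483))
```

View pics/s5.png

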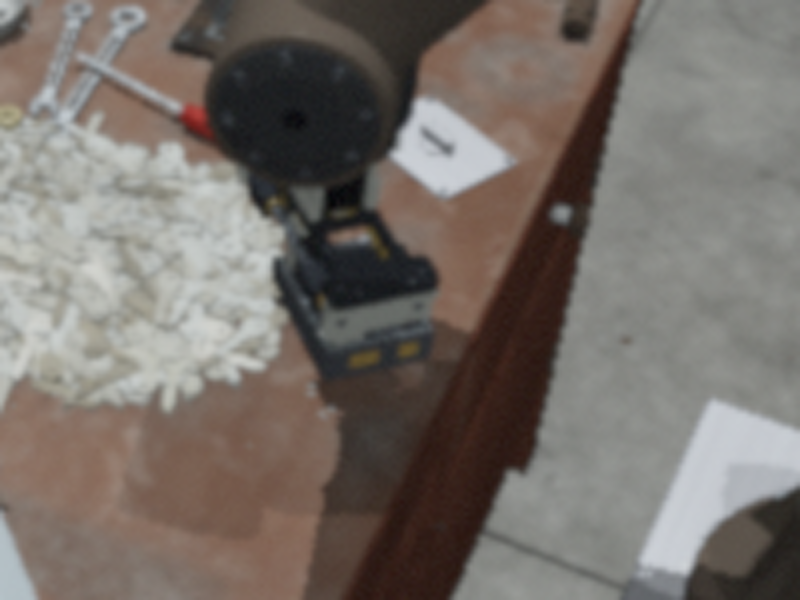

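The body is held from inside at 8 N with the fingers 62 mm apart. Now I'll turn it and draw it past the heap.

Run:
```python
from h import *
B1=(.384,-.112,0);B2=(.384,.09,0)
c=(0.550,.2906,.856)
def tcp(b,d=.0224): return (b[0]+d*np.cos(b[2]),b[1]+d*np.sin(b[2]),.034,b[2]-np.pi)
B3=(c[0]-.155*np.cos(c[2]),c[1]-.155*np.sin(c[2]),c[2])
st=None
for b,n in ((B1,8),(B2,10),(B3,10)):
    st=plan(*tcp(b),start=st,n=n)
```

```text
[[0.14, -0.03, 0.0], [0.14, -0.05, 0.0], [0.13, -0.06, 0.0], [0.13, -0.07, 0.0], [0.12, -0.08, 0.0], [0.11, -0.1, 0.0], [0.1, -0.11, 0.0], [0.09, -0.12, 0.0]] [np.float64(0.67), np.float64(0.67), np.float64(0.67), np.float64(0.67), np.float64(0.67), np.float64(0.67), np.float64(0.67), np.float64(0.67)]
[[-0.0, 0.81, 0.0], [-0.0, 0.81, 0.0], [-0.0, 0.81, 0.0], [-0.0, 0.81, 0.0], [-0.0, 0.81, 0.0], [-0.0, 0.81, 0.0], [-0.0, 0.81, 0.0], [-0.0, 0.81, 0.0]] [-0.0, -0.0, -0.0, -0.0, -0.0, -0.0, -0.0, -0.0]
[[-0.0, 0.81, 0.0], [-0.0, 0.81, 0.0]] [-0.0, -0.0]
[[-0.23, 0.4, 0.0], [-0.26, 0.38, 0.0], [-0.29, 0.36, 0.0], [-0.32, 0.33, 0.0], [-0.35, 0.3, 0.0], [-0.37, 0.27, 0.0], [-0.39, 0.24, 0.0], [-0.41, 0.2, 0.0]] [-0.57, -0.57, -0.57, -0.57, -0.57, -0.57, -0.57, -0.57]
[[-0.43, 0.17, 0.0], [-0.44, 0.13, 0.0]] [-0.57, -0.57]
```

Emit:
play_rows(
  travel=[
    [0.14,-0.03,0],
    [0.14,-0.05,0],
    [0.13,-0.06,0],
    [0.13,-0.07,0],
    [0.12,-0.08,0],
    [0.11,-0.1,0],
    [0.1,-0.11,0],
    [0.09,-0.12,0],
  ],
  twist=[0.67,0.67,0.67,0.67,0.67,0.67,0.67,0.67],
  newtons=12,
)

```text
t: 12.7
eef_pos: [0.4077, -0.1121, 0.0346]
ee_rot: [3.141, 0.003, -3.141]
force: [2.1, 0.5, 0.3]
width: 0.0626
gripper_force: 12.0
```

Run:
```python
from h import *
s=arm.get_state();print(s['eef_pos'],s['ee_rot'],s['force'],s['width'],s['gripper_force'],s['t'])
plan(.4064,.09,.034,-np.pi,n=10)
```

```text
[ 0.40774729 -0.11206408  0.03464744] [ 3.14141500e+00  2.93472872e-03 -3.14058140e+00] [2.05153123 0.46304473 0.31735447] 0.0626226607935524 12.003434447105974 12.7
[[0.0, 0.81, 0.0], [0.0, 0.81, 0.0], [0.0, 0.81, 0.0], [0.0, 0.81, 0.0], [0.0, 0.81, 0.0], [0.0, 0.81, 0.0], [0.01, 0.81, 0.0], [0.01, 0.81, 0.0]] [np.float64(0.0), np.float64(0.0), np.float64(0.0), np.float64(0.0), np.float64(0.0), np.float64(0.0), np.float64(0.0), np.float64(0.0)]
[[0.01, 0.81, 0.0], [0.01, 0.81, 0.0]] [np.float64(0.0), np.float64(0.0)]
```

Emit:
play_rows(
  travel=[
    [0,0.81,0],
    [0,0.81,0],
    [0,0.81,0],
    [0,0.81,0],
    [0,0.81,0],
    [0,0.81,0],
    [0.01,0.81,0],
    [0.01,0.81,0],
  ],
  twist=[0,0,0,0,0,0,0,0],
)

```text
t: 13.7
eef_pos: [0.4053, 0.0502, 0.0345]
ee_rot: [-3.141, 0.001, -3.138]
force: [0.3, -4.9, 6.9]
width: 0.0625
gripper_force: 12.0
```

Emit:
play_rows(
  travel=[
    [0.01,0.81,0],
    [0.01,0.81,0],
    [-0.23,0.4,0],
    [-0.26,0.38,0],
    [-0.29,0.36,0],
    [-0.32,0.33,0],
    [-0.35,0.3,0],
    [-0.37,0.27,0],
  ],
  twist=[0,0,-0.57,-0.57,-0.57,-0.57,-0.57,-0.57],
)

```text
t: 14.7
eef_pos: [0.4378, 0.1498, 0.0345]
ee_rot: [-3.141, -0.002, -2.623]
force: [-3.0, -4.7, 10.3]
width: 0.0623
gripper_force: 12.4
```

Emit:
play_rows(
  travel=[
    [-0.39,0.24,0],
    [-0.41,0.2,0],
    [-0.43,0.17,0],
    [-0.44,0.13,0],
    [0,0,0],
  ],
  twist=[-0.57,-0.57,-0.57,-0.57,0],
)

```text
t: 15.32
eef_pos: [0.4615, 0.1914, 0.0345]
ee_rot: [-3.141, 0.002, -2.282]
force: [2.2, 1.1, 3.9]
width: 0.0625
gripper_force: 12.1
```

Run:
```python
from h import *
s=arm.get_state();print(s['eef_pos'],s['ee_rot'],s['force'],s['width'],s['gripper_force'],s['t'])
sc=cam('side');cv2.imwrite('pics/s6.png',cv2.resize(sc['img'][210:360,170:370],(800,600),interpolation=2))
c=(0.550,.2906,.856);T=np.array(s['eef_pos'][:2])-c[:2];u=np.array([np.cos(c[2]),np.sin(c[2])]);v=np.array([-u[1],u[0]])
print('tcp in case',T@u,T@v,'yawerr',s['ee_rot'][2]+np.pi-c[2])
```

```text
[0.46151302 0.19138633 0.03449994] [-3.14114975e+00  1.55332448e-03 -2.28231483e+00] [2.23328695 1.13965877 3.87077567] 0.0625045334079815 12.10223582400431 15.325
tcp in case -0.13292881127628053 0.0017967808006481845 yawerr 0.003277819000575888
```

View pics/s6.png

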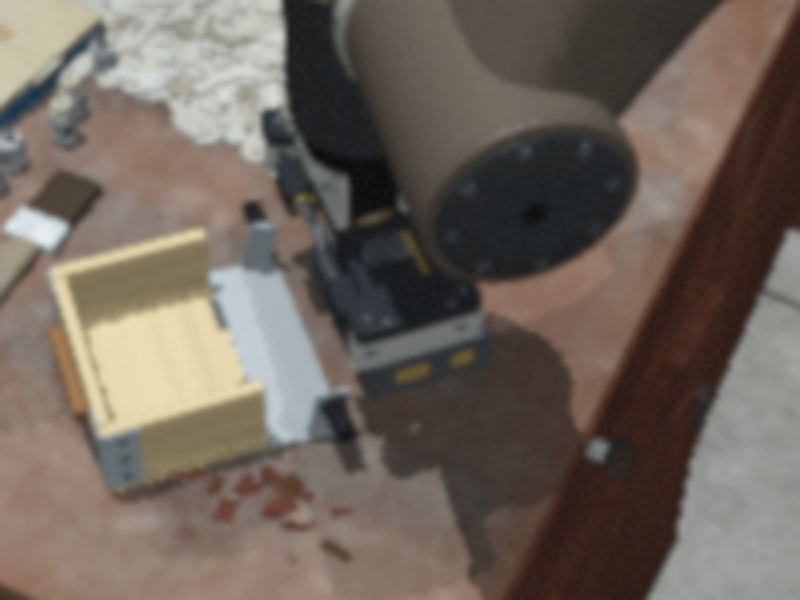

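The lock body stands squarely in front of the ramp. Next I'll draw it up.

Emit:
play_rows(
  travel=[
    [-0.5,-0.07,0],
    [-0.36,0,0],
    [-0.48,0,-0.08],
    [-0.48,0,-0.08],
    [-0.48,0,-0.08],
    [-0.48,0,-0.08],
  ],
  twist=[0.02,0,0,0,0,0],
)

```text
t: 16.12
eef_pos: [0.5054, 0.2393, 0.0416]
ee_rot: [3.141, -0.006, -2.289]
force: [-4.0, -4.9, 0.2]
width: 0.0625
gripper_force: 17.1
```

```bash
cat >> h.py <<'E'
C=(0.550,.2906,.856)
def incase():
    s=arm.get_state();T=np.array(s['eef_pos'][:2])-C[:2];u=np.array([np.cos(C[2]),np.sin(C[2])]);v=np.array([-u[1],u[0]]);F=np.array(s['force'])
    print('case x,y,z',np.round([T@u*1e3,T@v*1e3,s['eef_pos'][2]*1e3],1),'dyaw',round(s['ee_rot'][2]+np.pi-C[2],4),'F',np.round([F[:2]@u,F[:2]@v,F[2]],1),s['width'],s['t'])
E
python3 -c "
from h import *
incase()"
```

```text
case x,y,z [-68.    0.1  41.6] dyaw -0.0034 F [-6.4 -0.2  0.2] 0.06245655889057439 16.125
```

Emit:
play_rows(
  travel=[
    [-0.48,0,-0.07],
    [-0.48,0,-0.07],
    [-0.48,0,-0.05],
    [-0.4,0,0.02],
    [-0.4,0,0.06],
    [-0.4,0,0.04],
  ],
  twist=[-0.02,0,0,0,0,0],
)

```text
t: 16.88
eef_pos: [0.5512, 0.2922, 0.0441]
ee_rot: [-3.141, -0.0, -2.283]
force: [-3.4, -3.0, 8.9]
width: 0.0626
gripper_force: 12.0
```

Run:
```python
from h import *
incase()
sc=cam('scene');sd=cam('side')
a=cv2.resize(sc['img'][115:215,170:300],(520,400),interpolation=2);b=cv2.resize(sd['img'][245:345,170:300],(520,400),interpolation=2)
cv2.imwrite('pics/s7.png',cv2.resize(np.hstack([a,b]),(800,308)))
```

```text
case x,y,z [ 2.   0.1 44.1] dyaw 0.0025 F [-4.5  0.6  8.9] 0.06261128881759433 16.875
```

View pics/s7.png

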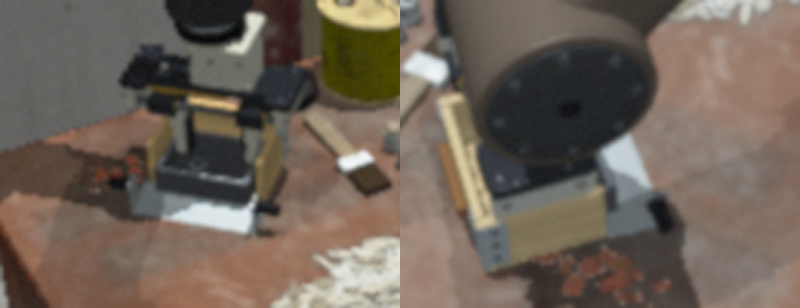

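The body is mostly inside the case, between the walls. I'll finish seating it gently.

Emit:
play_rows(
  travel=[
    [-0.3,0,0],
    [-0.3,0,0],
    [-0.15,0,0],
    [-0.1,0,0],
  ],
  twist=[0.01,0,0,0],
)

```text
t: 17.48
eef_pos: [0.5648, 0.308, 0.0441]
ee_rot: [-3.142, -0.0, -2.285]
force: [-2.8, -3.6, 5.3]
width: 0.0622
gripper_force: 12.0
```

Emit:
play_rows(
  travel=[
    [-0.06,0,0],
    [-0.06,0,0],
  ],
  twist=[0,0],
)

```text
t: 17.73
eef_pos: [0.5665, 0.31, 0.044]
ee_rot: [-3.142, -0.0, -2.285]
force: [-4.4, -5.1, 8.2]
width: 0.0625
gripper_force: 12.0
```

Run:
```python
from h import *
incase()
```

```text
case x,y,z [25.5  0.3 44. ] dyaw 0.0008 F [-6.8 -0.   8.2] 0.06245306812623286 17.725
```

Emit:
play_rows(
  travel=[
    [-0.06,0,0],
    [-0.06,0,0],
  ],
  twist=[0,0],
)

```text
t: 17.98
eef_pos: [0.5666, 0.3101, 0.044]
ee_rot: [3.141, -0.006, -2.285]
force: [-11.7, -11.1, 14.8]
width: 0.0625
gripper_force: 17.7
```

Run:
```python
from h import *
incase()
```

```text
case x,y,z [25.6  0.2 44. ] dyaw 0.0003 F [-16.    1.6  14.8] 0.06248158518708823 17.975
```

Emit:
play_rows(
  travel=[
    [0.08,0,0],
    [0,0,0],
    [0,0,0],
  ],
  twist=[0,0,0],
  fingers=0.5,
)

```text
t: 18.35
eef_pos: [0.5664, 0.3101, 0.0432]
ee_rot: [3.141, -0.002, -2.285]
force: [-2.5, -3.4, 0.5]
width: 0.0537
gripper_force: 2.5
```

Emit:
play_rows(
  travel=[
    [0,0,-0.4],
    [0,0,-1],
    [0,0,-1],
    [0,0,-1],
    [0,0,-1],
    [0,0,-1],
    [0,0,-1],
    [0,0,-1],
  ],
  twist=[0,0,0,0,0,0,0,0],
)

```text
t: 19.35
eef_pos: [0.5681, 0.312, 0.2311]
ee_rot: [-3.141, 0.004, -2.284]
force: [0.3, 0.4, 0.3]
width: 0.0438
gripper_force: 0.0
```

Run:
```python
from h import *
incase()
w=cam('wrist');w=cam('wrist');m=sil('lock_body',w)
b,f=fit([(w,m[0])],BODY,[*C[:2],C[2]],z=.01);d=b[:2]-C[:2];R=np.array([[np.cos(C[2]),np.sin(C[2])],[-np.sin(C[2]),np.cos(C[2])]])
print('body in case',R@d,b[2]-C[2],f)
# predicted outlines
v=w['img'].copy()
h=np.array([*(np.array(C[:2])+R.T@[.004,0]),C[2]])
cv2.polylines(v,[cv2.convexHull(proj(w,place(h,BODY[0][[1,3,5,7]],.01)).astype(np.float32)).astype(np.int32)],1,(0,255,0),1)
q=box(-46,46,-59,59,60,60)
cv2.polylines(v,[cv2.convexHull(proj(w,place(C,q)).astype(np.float32)).astype(np.int32)],1,(0,0,255),1)
cv2.imwrite('pics/w8.png',cv2.resize(v[60:270,140:420],(800,600),interpolation=2))
```

```text
case x,y,z [ 28.    0.3 231.1] dyaw 0.0013 F [0.5 0.1 0.3] 0.043806863355016566 19.35
body in case [ 3.32980252e-03 -5.31179565e-05] 0.005612296555104868 0.012568056583404541
```

View pics/w8.png

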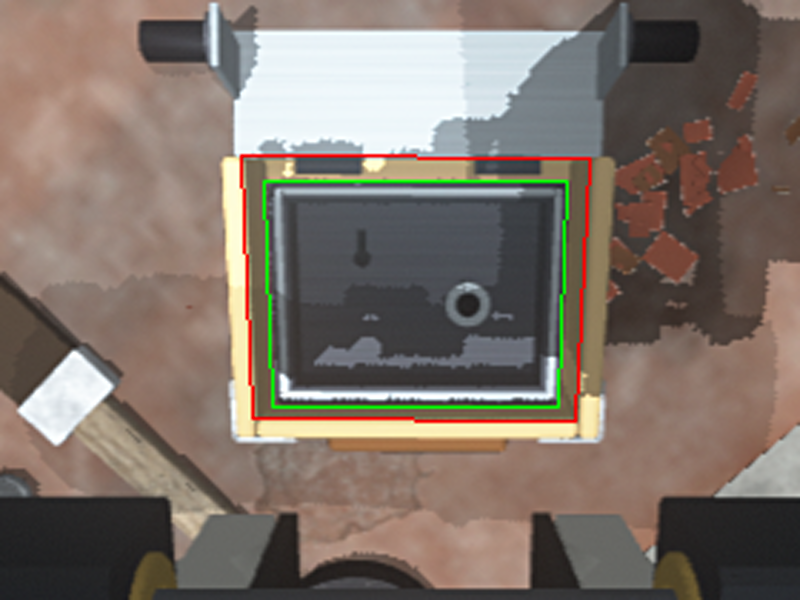

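The body sits fully home (case x = 3.3 mm, aligned), so next I'll fetch the cover.

Run:
```python
from h import *
plan(.4257,-.3249,.08,-.467,n=28)
```

```text
[[0.82, -0.44, 0.22], [0.85, -0.39, 0.22], [0.87, -0.33, 0.22], [0.89, -0.27, 0.22], [0.91, -0.22, 0.22], [0.92, -0.16, 0.22], [0.93, -0.1, 0.22], [0.93, -0.04, 0.22]] [np.float64(-0.43), np.float64(-0.43), np.float64(-0.43), np.float64(-0.43), np.float64(-0.43), np.float64(-0.43), np.float64(-0.43), np.float64(-0.43)]
[[0.93, 0.02, 0.22], [0.93, 0.09, 0.22], [0.92, 0.15, 0.22], [0.91, 0.2, 0.22], [0.9, 0.26, 0.22], [0.88, 0.32, 0.22], [0.85, 0.38, 0.22], [0.83, 0.43, 0.22]] [np.float64(-0.43), np.float64(-0.43), np.float64(-0.43), np.float64(-0.43), np.float64(-0.43), np.float64(-0.43), np.float64(-0.43), np.float64(-0.43)]
[[0.8, 0.48, 0.22], [0.76, 0.53, 0.22], [0.73, 0.58, 0.22], [0.69, 0.63, 0.22], [0.65, 0.67, 0.22], [0.6, 0.71, 0.22], [0.55, 0.75, 0.22], [0.5, 0.79, 0.22]] [np.float64(-0.43), np.float64(-0.43), np.float64(-0.43), np.float64(-0.43), np.float64(-0.43), np.float64(-0.43), np.float64(-0.43), np.float64(-0.43)]
[[0.45, 0.82, 0.22], [0.4, 0.84, 0.22], [0.34, 0.87, 0.22], [0.29, 0.89, 0.22]] [np.float64(-0.43), np.float64(-0.43), np.float64(-0.43), np.float64(-0.43)]
```

Emit:
play_rows(
  travel=[
    [0.82,-0.44,0.22],
    [0.85,-0.39,0.22],
    [0.87,-0.33,0.22],
    [0.89,-0.27,0.22],
    [0.91,-0.22,0.22],
    [0.92,-0.16,0.22],
    [0.93,-0.1,0.22],
    [0.93,-0.04,0.22],
  ],
  twist=[-0.43,-0.43,-0.43,-0.43,-0.43,-0.43,-0.43,-0.43],
)

```text
t: 20.5
eef_pos: [0.5265, 0.1285, 0.1845]
ee_rot: [-3.141, 0.001, -1.766]
force: [-1.0, -0.2, 0.7]
width: 0.0436
gripper_force: 0.0
```

Emit:
play_rows(
  travel=[
    [0.93,0.02,0.22],
    [0.93,0.09,0.22],
    [0.92,0.15,0.22],
    [0.91,0.2,0.22],
    [0.9,0.26,0.22],
    [0.88,0.32,0.22],
    [0.85,0.38,0.22],
    [0.83,0.43,0.22],
  ],
  twist=[-0.43,-0.43,-0.43,-0.43,-0.43,-0.43,-0.43,-0.43],
)

```text
t: 21.5
eef_pos: [0.4849, -0.0535, 0.1406]
ee_rot: [-3.141, 0.0, -1.25]
force: [0.6, 0.1, -0.5]
width: 0.0439
gripper_force: 0.0
```

Emit:
play_rows(
  travel=[
    [0.8,0.48,0.22],
    [0.76,0.53,0.22],
    [0.73,0.58,0.22],
    [0.69,0.63,0.22],
    [0.65,0.67,0.22],
    [0.6,0.71,0.22],
    [0.55,0.75,0.22],
    [0.5,0.79,0.22],
  ],
  twist=[-0.43,-0.43,-0.43,-0.43,-0.43,-0.43,-0.43,-0.43],
)

```text
t: 22.5
eef_pos: [0.4428, -0.2353, 0.0966]
ee_rot: [-3.141, -0.001, -0.734]
force: [0.8, 1.0, -0.3]
width: 0.044
gripper_force: 0.0
```

Emit:
play_rows(
  travel=[
    [0.45,0.82,0.22],
    [0.4,0.84,0.22],
    [0.34,0.87,0.22],
    [0.29,0.89,0.22],
    [0,0,0],
  ],
  twist=[-0.43,-0.43,-0.43,-0.43,0],
  fingers=0.35,
)

```text
t: 23.12
eef_pos: [0.4208, -0.3265, 0.0741]
ee_rot: [3.142, 0.0, -0.48]
force: [-0.6, -0.4, -0.3]
width: 0.0306
gripper_force: 0.0
```

Run:
```python
from h import *
s=arm.get_state();print(s['eef_pos'],s['ee_rot'],s['t'],s['q'])
w=cam('side');m=sil('lock_cover',w)
if m: print(m[1:],fit([(w,m[0])],COVER,[.4257,-.3249,1.104]))
plan(.4257,-.3249,.0265,-.467,n=4)
```

```text
[ 0.42081587 -0.32647284  0.07408977] [ 3.14154343e+00  3.51496859e-04 -4.80374490e-01] 23.125 [-2.91436794e-01  3.05850698e-01 -5.15374004e-01 -2.59256418e-05
 -7.49926111e-01  1.38187761e+00]
(0.75, [349.8, 185.9, 40.9, 26.3]) (array([ 0.42774979, -0.32422285,  1.11938248]), np.float64(0.06741571426391602))
[[0.04, -0.03, 0.48], [0.04, -0.03, 0.48], [0.04, -0.03, 0.48], [0.04, -0.03, 0.48]] [np.float64(-0.02), np.float64(-0.02), np.float64(-0.02), np.float64(-0.02)]
```

Emit:
play_rows(
  travel=[
    [0.06,-0.03,0.48],
    [0.05,-0.03,0.48],
    [0.04,-0.03,0.48],
    [0.04,-0.03,0.46],
    [0,0,0],
  ],
  twist=[-0.02,-0.02,-0.02,-0.02,0],
)

```text
t: 23.85
eef_pos: [0.426, -0.3247, 0.026]
ee_rot: [3.141, 0.002, -0.467]
force: [-0.6, -0.8, -0.5]
width: 0.0304
gripper_force: 0.0
```

Emit:
play_rows(
  travel=[
    [0,0,0],
    [0,0,0],
    [0,0,0],
    [0,0,0],
  ],
  twist=[0,0,0,0],
  fingers=0,
  newtons=20,
)

```text
t: 24.35
eef_pos: [0.4269, -0.3252, 0.0277]
ee_rot: [-3.142, -0.001, -0.467]
force: [-0.4, -0.3, 2.7]
width: 0.0097
gripper_force: 20.0
```

Emit:
play_rows(
  travel=[
    [0,0,-0.3],
    [0,0,-0.8],
    [0,0,-1],
    [0,0,-1],
    [0,0,-1],
    [0,0,0],
  ],
  twist=[0,0,0,0,0,0],
)

```text
t: 25.1
eef_pos: [0.4278, -0.3254, 0.132]
ee_rot: [-3.141, -0.004, -0.467]
force: [-0.3, 0.2, -2.1]
width: 0.0097
gripper_force: 20.0
```

Run:
```python
from h import *
s=arm.get_state();print(s['eef_pos'],s['ee_rot'],s['t'],s['q'][5])
w=cam('side');m=sil('lock_cover',w);
z=s['eef_pos'][2]-.0265
if m: print(m[1:],fit([(w,m[0])],COVER,[*s['eef_pos'][:2],1.104],z=z))
cv2.imwrite('pics/s9.png',cv2.resize(w['img'][110:260,260:460],(800,600),interpolation=2))
ax=(.5522,.2931)
plan(*ax,.135,.86-np.pi/2,n=28)
```

```text
[ 0.4277719  -0.32543496  0.13204545] [-3.14107486 -0.00405397 -0.46661179] 25.1 1.3893161383690116
(0.65, [355.3, 160.6, 38.4, 21.0]) (array([ 0.42690696, -0.32357002,  1.10805754]), np.float64(0.2880398631095886))
[[-0.24, -0.87, -0.01], [-0.24, -0.87, -0.01], [-0.25, -0.86, -0.01], [-0.26, -0.86, -0.01], [-0.27, -0.86, -0.01], [-0.27, -0.86, -0.01], [-0.28, -0.86, -0.01], [-0.29, -0.85, -0.01]] [np.float64(0.06), np.float64(0.06), np.float64(0.06), np.float64(0.06), np.float64(0.06), np.float64(0.06), np.float64(0.06), np.float64(0.06)]
[[-0.3, -0.85, -0.01], [-0.3, -0.85, -0.01], [-0.31, -0.85, -0.01], [-0.32, -0.84, -0.01], [-0.33, -0.84, -0.01], [-0.33, -0.84, -0.01], [-0.34, -0.83, -0.01], [-0.35, -0.83, -0.01]] [np.float64(0.06), np.float64(0.06), np.float64(0.06), np.float64(0.06), np.float64(0.06), np.float64(0.06), np.float64(0.06), np.float64(0.06)]
[[-0.36, -0.83, -0.01], [-0.36, -0.82, -0.01], [-0.37, -0.82, -0.01], [-0.38, -0.82, -0.01], [-0.38, -0.81, -0.01], [-0.39, -0.81, -0.01], [-0.4, -0.81, -0.01], [-0.41, -0.8, -0.01]] [np.float64(0.06), np.float64(0.06), np.float64(0.06), np.float64(0.06), np.float64(0.06), np.float64(0.06), np.float64(0.06), np.float64(0.06)]
[[-0.41, -0.8, -0.01], [-0.42, -0.8, -0.01], [-0.43, -0.79, -0.01], [-0.43, -0.79, -0.01]] [np.float64(0.06), np.float64(0.06), np.float64(0.06), np.float64(0.06)]
```

View pics/s9.png

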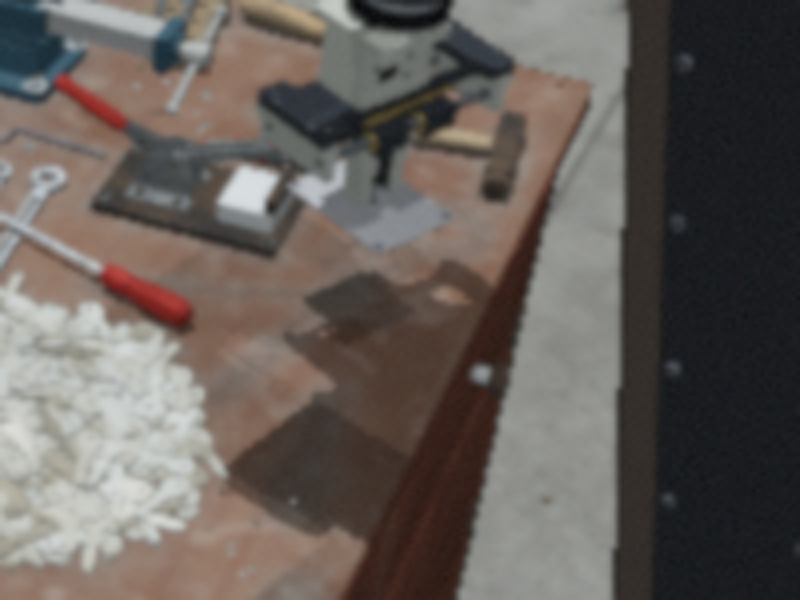

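The cover is held flat and clear of the table. Now I'll carry it to the case.

Emit:
play_rows(
  travel=[
    [-0.24,-0.87,-0.01],
    [-0.24,-0.87,-0.01],
    [-0.25,-0.86,-0.01],
    [-0.26,-0.86,-0.01],
    [-0.27,-0.86,-0.01],
    [-0.27,-0.86,-0.01],
    [-0.28,-0.86,-0.01],
    [-0.29,-0.85,-0.01],
  ],
  twist=[0.06,0.06,0.06,0.06,0.06,0.06,0.06,0.06],
)

```text
t: 26.2
eef_pos: [0.4622, -0.1478, 0.1307]
ee_rot: [3.141, 0.002, -0.539]
force: [0.4, 0.3, -2.2]
width: 0.0098
gripper_force: 20.0
```

Emit:
play_rows(
  travel=[
    [-0.3,-0.85,-0.01],
    [-0.3,-0.85,-0.01],
    [-0.31,-0.85,-0.01],
    [-0.32,-0.84,-0.01],
    [-0.33,-0.84,-0.01],
    [-0.33,-0.84,-0.01],
    [-0.34,-0.83,-0.01],
    [-0.35,-0.83,-0.01],
  ],
  twist=[0.06,0.06,0.06,0.06,0.06,0.06,0.06,0.06],
)

```text
t: 27.2
eef_pos: [0.4987, 0.0284, 0.1326]
ee_rot: [3.14, 0.001, -0.611]
force: [0.2, -0.1, -1.4]
width: 0.0099
gripper_force: 20.0
```

Emit:
play_rows(
  travel=[
    [-0.36,-0.83,-0.01],
    [-0.36,-0.82,-0.01],
    [-0.37,-0.82,-0.01],
    [-0.38,-0.82,-0.01],
    [-0.38,-0.81,-0.01],
    [-0.39,-0.81,-0.01],
    [-0.4,-0.81,-0.01],
    [-0.41,-0.8,-0.01],
  ],
  twist=[0.06,0.06,0.06,0.06,0.06,0.06,0.06,0.06],
)

```text
t: 28.2
eef_pos: [0.536, 0.205, 0.1351]
ee_rot: [3.14, 0.0, -0.683]
force: [0.1, -0.0, -0.6]
width: 0.0097
gripper_force: 20.0
```

Emit:
play_rows(
  travel=[
    [-0.41,-0.8,-0.01],
    [-0.42,-0.8,-0.01],
    [-0.43,-0.79,-0.01],
    [-0.3,-0.5,0],
    [0,0,0],
    [0,0,0],
  ],
  twist=[0.06,0.06,0.06,0.06,0,0],
)

```text
t: 28.95
eef_pos: [0.5521, 0.2842, 0.1364]
ee_rot: [3.141, 0.0, -0.719]
force: [-0.2, 0.2, -2.1]
width: 0.0097
gripper_force: 20.0
```

Run:
```python
from h import *
incase();s=arm.get_state();print(s['ee_rot'],s['width'])
z=s['eef_pos'][2]-.0277
for n in('side','scene'):
    w=cam(n);m=sil('lock_cover',w)
    if m: print(n,m[1:],fit([(w,m[0])],COVER,[*s['eef_pos'][:2],.86],z=z))
plan(.5522,.2931,.135,.86-np.pi/2)
```

```text
case x,y,z [ -3.4  -5.8 136.4] dyaw 1.5667 F [ 0.   0.3 -2.1] 0.009671729893529213 28.95
[ 3.14099720e+00  1.53418159e-04 -7.18918223e-01] 0.009671729893529213
scene (0.69, [240.0, 148.2, 37.8, 17.5]) (array([0.54931581, 0.28708049, 0.87758703]), np.float64(0.3283621668815613))
[[-0.24, -0.27, 0.07]] [np.float64(-0.06)]
```

Emit:
play_rows(
  travel=[
    [-0.25,-0.27,0],
    [0,0,0.5],
    [0,0,0.8],
    [0,0,0.8],
    [0,0,0.4],
    [0,0,0.1],
    [0,0,0],
  ],
  twist=[-0.05,0,0,0,0,0,0],
)

```text
t: 30.02
eef_pos: [0.5523, 0.294, 0.0718]
ee_rot: [-3.141, -0.0, -0.711]
force: [0.7, -0.1, -0.8]
width: 0.0096
gripper_force: 20.0
```

Run:
```python
from h import *
incase()
```

```text
case x,y,z [ 4.1  0.5 71.8] dyaw 1.5745 F [ 0.4 -0.6 -0.8] 0.009562090268509314 30.025
```

Emit:
play_rows(
  travel=[
    [0,0.03,0.08],
    [0,0,0.06],
    [0,0,0],
  ],
  twist=[0,0,0],
)

```text
t: 30.4
eef_pos: [0.5516, 0.2932, 0.0682]
ee_rot: [-3.141, -0.0, -0.711]
force: [0.8, 0.1, -1.0]
width: 0.0097
gripper_force: 20.0
```

Emit:
play_rows(
  travel=[
    [0,0,0.03],
    [0,0,0],
  ],
  twist=[0,0],
)

```text
t: 30.65
eef_pos: [0.5517, 0.2933, 0.0678]
ee_rot: [-3.141, -0.0, -0.711]
force: [-1.8, -0.7, 3.6]
width: 0.01
gripper_force: 20.0
```

Emit:
play_rows(
  travel=[
    [0,0,0],
    [0,0,0],
    [0,0,0],
  ],
  twist=[0,0,0],
  fingers=0.35,
)

```text
t: 31.02
eef_pos: [0.5516, 0.2932, 0.0672]
ee_rot: [3.141, 0.0, -0.711]
force: [-0.2, -0.9, 0.1]
width: 0.0294
gripper_force: 0.0
```

Emit:
play_rows(
  travel=[
    [0,0,-0.3],
    [0,0,-0.8],
    [0,0,-1],
    [-0.6,0,-1],
    [-0.6,0,-1],
    [-0.6,0,-1],
    [0,0,-0.6],
    [0,0,0],
  ],
  twist=[0,0,0,0,0,0,0,0],
)

```text
t: 32.02
eef_pos: [0.5181, 0.3229, 0.2111]
ee_rot: [-3.139, -0.0, -0.711]
force: [-0.4, 0.0, -0.0]
width: 0.0306
gripper_force: 0.0
```

Run:
```python
from h import *
incase()
w=cam('wrist');cv2.imwrite('pics/w10.png',w['img']);R=np.array([[np.cos(C[2]),np.sin(C[2])],[-np.sin(C[2]),np.cos(C[2])]])
for n,P,z in (('lock_cover',COVER,.04),('lock_cover',COVER[:1],.04),('case',CASE+RAMP,0)):
    m=sil(n,w)
    if not m: print(n,None);continue
    b,f=fit([(w,m[0])],P,C,z=z);print(n,m[1:],R@(b[:2]-C[:2])*1e3,b[2]-C[2],f)
```

```text
case x,y,z [  3.4  45.3 211.1] dyaw 1.5745 F [-0.2  0.3 -0. ] 0.030594719309218865 32.025
lock_cover None
lock_cover None
case (0.66, [284.0, 149.9, 87.6, 106.8]) [22.9170469  10.61784165] -1.3898877018128872 0.5690585970878601
```

Run:
```python
from h import *
R=np.array([[np.cos(C[2]),np.sin(C[2])],[-np.sin(C[2]),np.cos(C[2])]])
for n in ('scene','side','wrist'):
    w=cam(n);print(n,[(k,[(round(d['confidence'],2),np.round(d['extent']).tolist()) for d in models.boxes_of(k,n)]) for k in('lock_cover','thumb_turn','lock_body')],'exp',np.round(proj(w,place([*(C[:2]+R.T@[.0033,0]),C[2]],np.array([[0,0,.044]])))[0]))
im=w['img'];lab=cv2.cvtColor(im,cv2.COLOR_BGR2LAB).astype(float)
h=[*(C[:2]+R.T@[.0033,0]),C[2]]
core=mask(w,h,[box(-32,32,-45,45,4,4)],z=.04)>.9
reg=mask(w,C,[box(-46,46,-59,59,44,44)])>.5
print('core lab',np.median(lab[core],0),np.percentile(lab[core],[10,90],axis=0).tolist())
ring=(mask(w,h,[box(-46,42,-58,58,4,4)],z=.04)>.5)&~(mask(w,h,[box(-43,43,-56,56,4,4)],z=.04)>.01)
print('ring lab',np.median(lab[ring],0))
x0,y0,ww,hh=cv2.boundingRect(reg.astype(np.uint8));print(x0,y0,ww,hh)
for y in range(y0-4,y0+hh+4,5): print(y,' '.join('%3d'%lab[y,x,0] for x in range(x0-6,x0+ww+6,5)))
```

```text
scene [('lock_cover', []), ('thumb_turn', [(0.59, [240.0, 160.0, 27.0, 16.0])]), ('lock_body', [(0.54, [236.0, 172.0, 30.0, 10.0]), (0.36, [234.0, 169.0, 58.0, 45.0])])] exp [241. 160.]
side [('lock_cover', [(0.89, [208.0, 295.0, 41.0, 38.0])]), ('thumb_turn', [(0.7, [209.0, 297.0, 40.0, 36.0])]), ('lock_body', [(0.63, [170.0, 281.0, 32.0, 35.0])])] exp [209. 295.]
wrist [('lock_cover', [(0.62, [285.0, 147.0, 87.0, 108.0]), (0.54, [208.0, 41.0, 99.0, 83.0])]), ('thumb_turn', [(0.75, [284.0, 149.0, 90.0, 109.0])]), ('lock_body', [(0.69, [283.0, 146.0, 89.0, 112.0])])] exp [285. 150.]
core lab [245. 128. 125.] [[235.0, 128.0, 124.0], [250.0, 129.0, 126.0]]
ring lab [115. 129. 137.]
239 84 101 125
80 222 223 224 224 225 225 226 226 226 227 228 228 228 228 228 229 229 229 247 248 247 247 218
85 237 107 107 108 109 109 110 111 110 111 110 111 112 110 110 109 109 115 114 113 114 144 241
90 237 112 105 106 113 115 116 114 115 111 114 113 111 111 112 104 104 105 115 150 174 160 242
95 238 122 255 255 253 253 253 252 253 251 252 251 251 249 249 248 249 250 249 180 163 164 242
100 238 129 215 
[... 1491 characters left out ...]
 238 238 238 138 245 242 240
180 218 235  85 245 245 243 245 243 243 243 242 240 240 239 238 242 237 238 238 139 244 241 239
185 207 234  91 245 244 243 243 243 241 241 240 239 238 238 237 240 237 237 237 125 242 241 239
190 216 236 100 245 244 242 243 245 247 233 245 222 228 238 236 238 236 236 241 130 178 159 153
195 201 225 100 235 243 240 243 137 139 139 139 137 137 148 236 238 252 253 255 252 163 162 158
200 124 141 101  75  99 133 138 138 137 138 138 136 135 136 132 132 180  89 147 140 162 159 158
205 122 140 101 115 115 126 114 115 116 113 113 112 114 112 112 112 114 115 116 110 162 158 157
210 120 141 107 107 109 109 109 109 109 109 110 109 110 109 109 109 109 109 110 109 110 160 160
```

Run:
```python
from h import *
R=np.array([[np.cos(C[2]),np.sin(C[2])],[-np.sin(C[2]),np.cos(C[2])]])
w=cam('wrist');lab=cv2.cvtColor(w['img'],cv2.COLOR_BGR2LAB).astype(int)
reg=mask(w,C,[box(-46,46,-57,57,44,44)])>.5
m=((abs(lab[...,2]-125)<5)&(lab[...,0]>225)&reg).astype(np.uint8)
m=cv2.morphologyEx(m,cv2.MORPH_OPEN,np.ones((5,5)));m=cv2.morphologyEx(m,cv2.MORPH_CLOSE,np.ones((25,25)))
for z in(.04,.043):
    b,f=fit([(w,m.astype(np.float32))],COVER[:1],C,z=z);print(z,R@(b[:2]-C[:2])*1e3,b[2]-C[2],f)
incase()
```

```text
0.04 [3.77105695 0.55713491] -0.012712455300910697 0.12783294916152954
0.043 [3.14297161 1.34045583] 0.0011733395500059807 0.14205902814865112
case x,y,z [  2.9  45.5 209.9] dyaw 1.5743 F [-0.1 -0.6  0.6] 0.030840273334325045 32.875
```

The cover lies flat and centred on the body. Now for the drop-front knob.

Emit:
play_rows(
  travel=[
    [-0.43,0.88,0.5],
    [-0.43,0.88,0.8],
    [-0.43,0.88,0.8],
    [-0.43,0.88,0.8],
    [0,0,0.8],
    [0,0,0.3],
    [0,0,0],
  ],
  twist=[0.02,0,0,0,0,0,0],
)

```text
t: 33.75
eef_pos: [0.4276, 0.2843, 0.1097]
ee_rot: [3.141, -0.0, -0.714]
force: [-0.1, -0.1, 1.3]
width: 0.0307
gripper_force: 0.0
```

Run:
```python
from h import *
incase()
```

```text
case x,y,z [-85.   88.3 109.7] dyaw 1.5713 F [-0.2 -0.   1.3] 0.030703071079284966 33.75
```

Emit:
play_rows(
  travel=[
    [0,0,0.8],
    [0,0,1],
    [0,0,0.9],
    [0,0,0.4],
    [0,0,0],
  ],
  twist=[0,0,0,0,0],
)

```text
t: 34.38
eef_pos: [0.4276, 0.2843, 0.0323]
ee_rot: [3.141, -0.0, -0.714]
force: [0.0, 1.3, -0.8]
width: 0.0311
gripper_force: 0.0
```

Emit:
play_rows(
  travel=[
    [0,0,0],
    [0,0,0],
    [0,0,0],
  ],
  twist=[0,0,0],
  fingers=0,
  newtons=12,
)

```text
t: 34.75
eef_pos: [0.4264, 0.283, 0.0327]
ee_rot: [3.139, 0.0, -0.715]
force: [-4.8, -3.9, 5.8]
width: 0.0135
gripper_force: 12.0
```

Run:
```python
from h import *
incase()
s=arm.get_state();T=np.array(s['eef_pos'][:2])-C[:2];u=np.array([np.cos(C[2]),np.sin(C[2])])
x0=T@u+.046; z0=s['eef_pos'][2]-.010
print(x0,z0,np.hypot(x0,z0),np.arctan2(z0,x0))
a=np.radians(np.linspace(150.6,48.6,14));px=.045*np.cos(a);pz=.045*np.sin(a)
px[0],pz[0]=px[0],pz[0]
for i in range(13): print([0,round(-(px[i+1]-px[i])/.025,2),round(-(pz[i+1]-pz[i])/.025,2)],end=', ')
```

```text
case x,y,z [-86.8  88.3  32.7] dyaw 1.5708 F [-6.1  1.1  5.8] 0.013512872869861263 34.75
-0.04076876406642364 0.02273757001944087 0.046680715653176226 2.632841427594711
[0, np.float64(-0.14), np.float64(-0.21)], [0, np.float64(-0.16), np.float64(-0.19)], [0, np.float64(-0.19), np.float64(-0.16)], [0, np.float64(-0.21), np.float64(-0.13)], [0, np.float64(-0.22), np.float64(-0.11)], [0, np.float64(-0.23), np.float64(-0.07)], [0, np.float64(-0.24), np.float64(-0.04)], [0, np.float64(-0.25), np.float64(-0.01)], [0, np.float64(-0.24), np.float64(0.03)], [0, np.float64(-0.24), np.float64(0.06)], [0, np.float64(-0.23), np.float64(0.09)], [0, np.float64(-0.21), np.float64(0.12)], [0, np.float64(-0.2), np.float64(0.15)],
```

Emit:
play_rows(
  travel=[
    [0,-0.08,-0.21],
    [0,-0.16,-0.19],
    [0,-0.19,-0.16],
    [0,-0.21,-0.13],
    [0,-0.22,-0.11],
    [0,-0.23,-0.07],
  ],
  twist=[0,0,0,0,0,0],
)

```text
t: 35.5
eef_pos: [0.4447, 0.3037, 0.0548]
ee_rot: [3.139, -0.0, -0.714]
force: [-2.6, -4.0, 6.2]
width: 0.0134
gripper_force: 12.0
```

```bash
python3 -c "
from h import *
incase()"
```

```text
case x,y,z [-59.1  88.1  54.8] dyaw 1.5711 F [-4.7 -0.7  6.2] 0.01336857578125167 35.5
```

Emit:
play_rows(
  travel=[
    [0,-0.24,-0.04],
    [0,-0.25,0],
    [0,-0.24,0.04],
    [0,-0.24,0.07],
    [0,-0.23,0.09],
    [0,-0.21,0.12],
  ],
  twist=[0,0,0,0,0,0],
)

```text
t: 36.25
eef_pos: [0.4687, 0.3318, 0.0468]
ee_rot: [-3.141, -0.0, -0.714]
force: [-0.7, -4.1, 2.5]
width: 0.0135
gripper_force: 12.0
```

Emit:
play_rows(
  travel=[
    [0,-0.2,0.15],
    [0,-0.05,0.04],
  ],
  twist=[0,0],
)

```text
t: 36.5
eef_pos: [0.4719, 0.3356, 0.0424]
ee_rot: [3.139, -0.0, -0.714]
force: [-9.1, -8.2, 16.9]
width: 0.0132
gripper_force: 12.0
```

```bash
python3 -c "
from h import *
incase()"
```

```text
case x,y,z [-17.2  88.4  42.4] dyaw 1.5714 F [-12.2   1.5  16.9] 0.013202126569907892 36.5
```

Emit:
play_rows(
  travel=[
    [0,-0.03,-0.03],
    [0,0,0],
  ],
  twist=[0,0],
)

```text
t: 36.75
eef_pos: [0.4719, 0.3355, 0.0425]
ee_rot: [3.138, 0.0, -0.715]
force: [-4.1, -6.0, 6.2]
width: 0.0135
gripper_force: 12.0
```

Emit:
play_rows(
  travel=[
    [0,0,0],
    [0,0,0],
    [0,0,0],
  ],
  twist=[0,0,0],
  fingers=0.3,
)

```text
t: 37.12
eef_pos: [0.4733, 0.3374, 0.0431]
ee_rot: [-3.141, 0.0, -0.714]
force: [-0.9, -0.4, 0.1]
width: 0.0262
gripper_force: 0.0
```

Emit:
play_rows(
  travel=[
    [0,0,-0.5],
    [0,0,-1],
    [0,0,-1],
    [0,0,-1],
    [0,0,-1],
    [0,0,-1],
    [0,0,-1],
    [0,0,0],
  ],
  twist=[0,0,0,0,0,0,0,0],
)

```text
t: 38.12
eef_pos: [0.4739, 0.3378, 0.2088]
ee_rot: [-3.136, -0.0, -0.714]
force: [0.9, 0.5, -0.5]
width: 0.0265
gripper_force: 0.0
```

Run:
```python
from h import *
incase()
R=np.array([[np.cos(C[2]),np.sin(C[2])],[-np.sin(C[2]),np.cos(C[2])]])
K=np.array([[-.016,-.095,.044],[-.016,-.08,.044],[-.016,.08,.044],[-.016,.095,.044]])
for n in('wrist','side','scene'):
    w=cam(n);cv2.imwrite(f'pics/e_{n}.png',w['img']);g=cv2.cvtColor(w['img'],cv2.COLOR_BGR2LAB)
    print(n,np.round(proj(w,place(C,K))).astype(int).tolist())
    # dark knob blobs in neighbourhood of both predicted spots: shut / let down
    for nm,x,z in (('shut',-.016,.044),('open',-.085,.032),('10deg',-.046+.045*np.cos(np.radians(60)),.010+.045*np.sin(np.radians(60)))):
        print(' ',nm,[int(np.mean(g[max(int(v)-1,0):int(v)+2,max(int(u)-1,0):int(u)+2,0])) if 0<=u<560 and 0<=v<420 else None for u,v in proj(w,place(C,np.array([[x,y,z] for y in(-.094,-.085,.085,.094)])))])
    print(' ',[(k,[(round(d['confidence'],2),np.round(d['extent']).tolist()) for d in models.boxes_of(k,n)][:2]) for k in('drop_front','lock_cover')])
```

```text
case x,y,z [-14.3  88.4 208.8] dyaw 1.5717 F [ 1.  -0.4 -0.5] 0.026507415903817055 38.125
wrist [[289, -16], [289, 4], [288, 188], [288, 202]]
  shut [None, None, 50, 42]
  open [None, 147, 91, 94]
  10deg [None, None, 56, 45]
  [('drop_front', [(0.61, [305.0, 105.0, 47.0, 207.0]), (0.26, [103.0, 77.0, 90.0, 87.0])]), ('lock_cover', [(0.86, [266.0, 101.0, 86.0, 118.0]), (0.24, [263.0, 104.0, 128.0, 209.0])])]
side [[207, 266], [208, 270], [226, 319], [228, 324]]
  shut [66, 31, 18, 20]
  open [60, 62, 132, 133]
  10deg [76, 44, 84, 85]
  [('drop_front', [(0.53, [231.0, 300.0, 15.0, 51.0])]), ('lock_cover', [(0.79, [208.0, 296.0, 40.0, 34.0])])]
scene [[266, 167], [262, 167], [217, 159], [213, 159]]
  shut [59, 55, 61, 64]
  open [118, 108, 70, 81]
  10deg [47, 55, 40, 78]
  [('drop_front', [(0.76, [239.0, 167.0, 54.0, 22.0])]), ('lock_cover', [(0.8, [239.0, 160.0, 32.0, 16.0]), (0.63, [240.0, 171.0, 48.0, 19.0])])]
```

Run:
```python
from h import *
w=cam('wrist');g=cv2.cvtColor(w['img'],cv2.COLOR_BGR2LAB)[...,0]
for y in range(176,210,3): print(y,' '.join('%3d'%v for v in g[y,264:312:2]))
s=cam('side');gs=cv2.cvtColor(s['img'],cv2.COLOR_BGR2LAB)[...,0]
for y in range(308,330,2): print(y,' '.join('%3d'%v for v in gs[y,212:246:1]))
def cyl(a,y0=.073,y1=.098):
    x=-.046+.045*np.cos(a);z=.010+.045*np.sin(a)
    return np.array([[x+7e-3*np.cos(q),y,z+7e-3*np.sin(q)] for q in np.arange(12)*np.pi/6 for y in(y0,y1)])
for d in (0,5,10,15):
    a=np.radians(48.6+d)
    print(d,[np.round([*proj(c,place(C,cyl(a))).min(0),*proj(c,place(C,cyl(a))).max(0)]).tolist() for c in(w,s)])
```

```text
176 230 231 230 231 231 231 231 230 231 230 231 231 230 231 231 231 231 231 231 231 230 231 231 231
179  91  92  92  91 102  96 110 119 117 117 118 110 115 112 109 114 114 115 114 106 111 112 109 115
182 105  97 104 106 104 105 103 155 157 157 150 145 153 156 155 148 148 154 147 158 157 156 155 155
185 107 107 105 102 104  85  89  89  62  61  70  77  66  61  55  84  94 118 121 101  93  93  94  94
188 105 108 107 105 121  85  84  88  59  61  66  73  65  59  55  85  94 106 103  91  85  87  91  93
191 107 105 104 104 108 113  76 104  55  57  57  53  57  54  48  86  93  89  90  90  87  84  92  87
194 109 102 103 108 114  71 117  99  50  49  48  50  47  47  46  83  81  87  92  78  99  86  86  87
197  70  67  65  70  68 119  95  95  50  48  47  48  48  47  43  86  93  95  94  77  70  87  88  79
200  69  66  66  66  98  95  93  95  48  45  48  45  45  44  41  64  65  63  60  59  59  59  91  82
203 112 115  89 114  92  91  92  93  45  43  45  43  43  43  40  64  67  63  67  66  61  67 112  90
206  65  65  63 120  93  90  92  93  64  40  40  42  40  40  38  85  85  89  87  87  87  87  86  85

[... 1193 characters left out ...]
69  85 106 130 140 145 147
324 129 128 128 129 128 128 129 126 125 126 124 119 101  66  32  21  24  25  38  56  61  62  65  77  84  76  70  75  86  95 117 133 138 142
326 128 127 124 125 124 120 116 119 118 101  88  74  65  60  50  42  46  48  50  55  58  58  66  82  93  98 106 119 130 134 135 138 141 144
328 111 102  94  92  91  86  80  82  83  88  92  86  95  97  78  60  63  65  70  72  74  87 100  91  82  83  89 102 113 117 110 114 131 141
0 [[279.0, 180.0, 293.0, 208.0], [222.0, 315.0, 231.0, 327.0]]
5 [[282.0, 180.0, 296.0, 209.0], [223.0, 314.0, 232.0, 326.0]]
10 [[285.0, 181.0, 300.0, 209.0], [225.0, 313.0, 233.0, 325.0]]
15 [[289.0, 181.0, 303.0, 210.0], [226.0, 312.0, 235.0, 324.0]]
```

The knob lies exactly where the shut angle predicts in both views, and the cover is still detected in place in all three. Handing in.

```bash
python3 -c "
from station import arm
print(arm.job_done())"
```

```text
the job is handed in; nothing more can be done
None
```

I slid the lock body up the ramp until it was fully home, laid the cover flat on it with the thumb-turn up, swung the drop-front shut and handed the job in at about 39 s; I kept clear of the loose things throughout.

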